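Push the towel tin home in the steamer's loading guide

TASK

Push the rectangular steel tin along the table into the inner corner of the L-shaped loading guide, so that one long side lies flush along the guide's long arm and one end touches its short arm, and leave it there. Push the tin by its sides only: do not lift or tip it or touch the knob on its lid, and leave everything else on the table where it is.

Things in the scene. Friction and masses are not known exactly. Their poses are not given: they have to be found in the camera images.
- tin: the rectangular lidded steel towel tin, free on the table, 0.4 to 0.8 kg: 110 mm along its own x (short), 150 mm along its own y (long), 50 mm tall without the lid knob. Origin at the centre of its underside, z up. Starts with its x axis within 0.45 rad of the guide's x axis. Slides under about 2 to 6 N, with a jolt of up to 20 N as a push starts it.
- tin_knob: the small black round knob on the middle of the tin's lid, 24 mm across, standing 15 mm above the lid (top 65 mm above the table); not to be touched. Origin at its foot, 50 mm above the tin's origin
- guide: L-shaped loading guide of 4 mm steel angle, fixed to the table, 30 mm high, foot flanges outside. Origin: its inner corner, at table height. Inner face of the long arm: plane x = 0, from y = 0 to -360 mm. Inner face of the short arm: plane y = 0, from x = 0 to -110 mm. The tin starts inside the L (x and y negative), clear of both arms; fully home its origin is at x = -55, y = -75 mm here
- mug: bystander: steel mug with a side handle, 64 mm across and 68 mm tall, standing to the left of the guide's short arm, nearer the robot; origin at the centre of its underside, z up
- round_tin: bystander: round lidded steel tin, 84 mm across, 54 mm tall, to the right of the work; origin at the centre of its underside, z up
- brush: bystander: flat hand brush lying on the table, 200 mm long, 42 mm wide, 20 mm high, to the right of the work
- clothes_peg: bystander: wooden clothes peg lying behind the guide's long arm, 72 x 12 x 15 mm; origin at its underside
- soap_bottle: bystander: white plastic bottle, 62 mm across, 150 mm tall, standing behind the guide; origin at the centre of its underside, z up
- beaker: bystander: clear plastic cup, 72 mm across, 100 mm tall, to the left of the work; origin at the centre of its underside, z up
- tongs: bystander: flat steel tongs lying on the table to the left, about 180 mm long, 10 mm high; origin at the middle of the underside
Things that resemble listed ones, but are neither listed nor needed, are in the scene too. Leave any orange or purple look-alike of the tin alone.

How it is judged (in metres and radians):
At the end, for the whole second after the job is handed in: The tin stands flat and at rest on the table with its centre within 5 mm, along each of the guide's axes, of its place in the corner, and its long side within 0.05 rad of the guide's long arm (x of tin in the frame of guide between -0.06 and -0.05 m and y of tin in the frame of guide between -0.08 and -0.07 m and angle between the x axis of tin and the x axis of guide, either way round below 0.05 rad and angle between tin's own z axis and vertical below 0.05 rad and height (world z) of tin below 0.005 m and linear speed of tin below 0.01 m/s); the robot touches nothing.
It fails at once if the tin is lifted off the table or tipped (height (world z) of tin above 0.012 m or angle between tin's own z axis and vertical above 0.15 rad).
It fails at once if the robot touches the lid knob (contact force between any of the fingers, the arm and tin_knob above 0.5 N).
It fails at once if a bystander is moved by more than 20 mm or knocked over (distance of any of mug, round_tin, brush, clothes_peg, soap_bottle, beaker, tongs from where it was at the start of the episode above 0.02 m or angle between any of mug, round_tin, soap_bottle, beaker's own z axis and vertical above 0.5 rad).
It also fails if it takes over 46 s, if anything falls off the work surface, if the arm or the gripper's body presses on something with over 40 N, if the wrist force passes 120 N, or if a joint passes its speed limit or range.

ROBOT

A 7-joint arm with a two-finger parallel gripper is mounted at the origin on the work surface. World frame = base frame: x ahead of the robot, y to its left, z up, the work surface at z = 0. Lengths are in mm, angles in degrees, forces in N, time in s.
With the tool pointing down it reaches from about 425 to 950 mm from the base axis. Payload 4.7 kg.
Tool frame: the origin (TCP) lies between the finger pads; the fingertips stand 25 mm ahead of it and the grasp point (between the pads) lies 6 mm ahead of it; z points along the fingers, y is the direction in which the jaws open and shut (so a half turn about z gives the same grasp; the last joint's range is limited). The gripper opens to 85 mm and grips with 20 to 120 N. Pads are 22 mm wide; open, the fingers measure 114 mm over their backs; the gripper's body (76 mm by 85 mm) begins 54 mm behind the grasp point. The pads swing forward as they close: fully open they stand 13 mm farther back than shut.
Start: joints at [-73.849, 26.849, -2.785, 87.806, 1.381, 65.374, -4.715], TCP at [206.388, 642.689, 256.335] pointing down, gripper open.
Joint ranges: [-148.3, 148.3], [-19.14, 114.17], [-79.39, 73.82], [5.75, 140.21], [-59.74, 239.74], [12.07, 113.84], [-152.46, 152.46]. Speed limits (degrees/s): [147.25, 147.25, 180, 180, 180, 180, 180].

INTERFACE

Orientations are given as a 3x3 rotation matrix whose columns are the frame's x, y, z axes.
In Python, from station import ctrl, eyes, nets gives the robot as it stands.
- The arm moves only by the shell command python3 -m creep 'ROWS' [FORCE]. ROWS is JSON, a list of rows, each a list of 5 numbers: the shift along the world's x, y, z normalised to -1 to 1, where 1 is 150 mm, then the turn about the world's z normalised to -1 to 1, where 1 is pi/2 rad, then the opening, from -1 (shut) to 1 (fully open). In form: [[tx, ty, tz, turn, hand], ...]. A call has 1 to 5 rows; each row is the pose to reach, as a shift and turn from the pose commanded when the call began; what a row does not reach only later rows make up. A row lasts 1/10 s, in which the tool goes at most 50 mm and 8.59 degrees, less where a joint would pass 70% of its speed; a pose out of reach is approached as far as the arm can. A call with a number of a shift or a turn outside -1 to 1 is refused whole. A call with a gripper value outside its range is refused whole. The fingers move at their own pace and stop on an object; FORCE is the grip in N (left out, the last holds). Time passes only in rows, so rows that repeat a pose let the fingers close. It gives the time, the measured TCP pose, the force and the opening at its end, in the units of the state.
- ctrl.get_state(): the state, without advancing time (a new reading comes with each control period).
- eyes.read_camera(name): name is "scene" or "top"; returns a dict with "color" (400x640x3 uint8, red, green, blue), "K" (3x3 intrinsics, pixels), "rvec" (rotation vector, rad) and "tvec" (3), from world to camera coordinates, as OpenCV has them. Camera axes: x right, y down, z forward; pixel columns grow to the right and rows downward; lengths in mm; the calibration is good to about 2 mm. A picture is of the moment at which its call begins. There is no depth.
- ctrl.job_done(): hands the job in, once; it reports no verdict.
Trained networks look in a picture, given as the dict that the camera call returned (one of the last four; its "shot" number tells which), for a name from the list of things; names that differ only in an ending like _2 or _b are one class to them, and where a whole thing is asked for, a point or a joint stands for the part that bears it (a point fixed in the world has none). Each returns a list of dicts, best first, with "conf" (0 to 1); they miss things now and then, are a little off and sometimes report something else, mostly with a low value. They report only what shows in the picture. A call takes as long as a camera call. They do not tell look-alikes from the thing itself.
- nets.regions_of(picture, name): "mask" (400x640 bool, what is visible of it) and "bbox" ([left, top, width, height] in pixels, round what is visible of it).
The state is a dict: "clock": time; "qpos": joint angles; "joint_velocities": joint speeds; "effort": joint torques, N m; "eef_pos": TCP position; "tcp_rot": TCP orientation; "wrist_force": force on the tool from outside, world axes, zero at the start; "ft_torque": the same for the moment, N m; "gripper_width": finger opening in mm.
Only numpy, scipy, OpenCV 4.12 (cv2) and the standard library are available. Lean on these libraries where they do the work, as an engineer would, in place of code of your own. Each camera call takes 0.05 s, during which the arm holds its last target.

## Working session

There is one attempt and no reset: what is moved stays moved. The work goes in short steps, Python scripts to look and compute and a shell command to move; the robot and the scene stay as the last step left them, time stands still between calls to the robot, and variables do not carry over. Pictures are saved under pics/ and viewed, and the job is handed in when it is done.

```bash
ls; mkdir -p pics; python3 - <<'E'
from station import ctrl, eyes, nets
import cv2,numpy as np
for n in ["scene","top"]:
    p=eyes.read_camera(n); cv2.imwrite(f"pics/{n}0.png",p["color"][:,:,::-1])
    print(n,p["K"],p["rvec"],p["tvec"])
    for k in ["tin","guide","tin_knob","mug","beaker"]:
        for r in nets.regions_of(p,k): print(k,r["conf"],r["bbox"])
print(ctrl.get_state())
E
```

```text
pics
scene [[440.2541453    0.         319.22501452]
 [  0.         440.2541453  200.01087554]
 [  0.           0.           1.        ]] [ 1.87262023  1.37605331 -0.70237337] [-147.26835858 -263.55667332 1654.16492967]
tin 0.91 [313.1, 180.2, 57.6, 39.4]
tin 0.79 [346.1, 134.9, 56.3, 35.9]
tin 0.75 [222.2, 179.6, 59.0, 48.0]
tin 0.68 [176.0, 163.8, 42.3, 43.4]
tin 0.3 [164.2, 254.3, 24.5, 71.6]
guide 0.97 [290.2, 198.4, 141.1, 54.0]
tin_knob 0.62 [337.0, 184.6, 9.2, 9.2]
tin_knob 0.51 [192.5, 169.5, 1.2, 6.2]
mug 0.88 [411.2, 163.4, 22.9, 26.6]
beaker 0.95 [419.3, 119.7, 25.4, 34.0]
top [[420.80234397   0.         324.15822283]
 [  0.         420.80234397 202.75457187]
 [  0.           0.           1.        ]] [ 2.17121827 -2.18839976  0.11456459] [ -13.92293856  544.38734375 1243.8309656 ]
tin 0.95 [261.6, 192.3, 63.2, 51.7]
tin 0.84 [402.3, 261.7, 52.6, 59.7]
tin 0.64 [352.9, 203.5, 58.0, 62.5]
tin 0.62 [205.3, 263.9, 59.2, 48.1]
tin 0.44 [195.4, 207.8, 28.8, 30.8]
guide 0.81 [230.4, 157.2, 127.9, 43.5]
guide 0.23 [292.3, 217.1, 9.6, 8.4]
tin_knob 0.61 [290.6, 215.6, 7.7, 9.5]
ti
[... 315 characters left out ...]
4.71486949]), 'joint_velocities': array([-0.08136421,  0.01740088, -0.01730564,  0.12274343,  0.0756624 ,
       -0.02185891,  0.11900341]), 'effort': array([-3.62522032e-04, -5.09879959e+01, -4.67157096e-02, -2.37896705e+01,
        1.08969194e-02,  1.05043353e-03, -1.55200831e-05]), 'eef_pos': array([206.37238753, 642.70123351, 256.36004559]), 'tcp_rot': array([[-9.52097341e-01,  3.05795116e-01, -3.21739069e-05],
       [ 3.05795110e-01,  9.52097334e-01,  1.28408263e-04],
       [ 6.98993105e-05,  1.12418542e-04, -9.99999991e-01]]), 'wrist_force': array([-0.58616196,  0.65765108,  0.09843588]), 'ft_torque': array([-0.0182189 , -0.01977577,  0.02028927]), 'gripper_width': 85.78808938700506}
```

```bash
python3 - <<'E'
import cv2
for n in ["scene","top"]:
    i=cv2.imread(f"pics/{n}0.png")
    if n=="top": c=i[130:350,120:480]
    else: c=i[90:350,150:480]
    f=min(800/c.shape[1],600/c.shape[0]);cv2.imwrite(f"pics/{n}0c.png",cv2.resize(c,None,fx=f,fy=f,interpolation=cv2.INTER_CUBIC)); print(f)
E
```

```text
2.3076923076923075
2.2222222222222223
```

View pics/top0c.png

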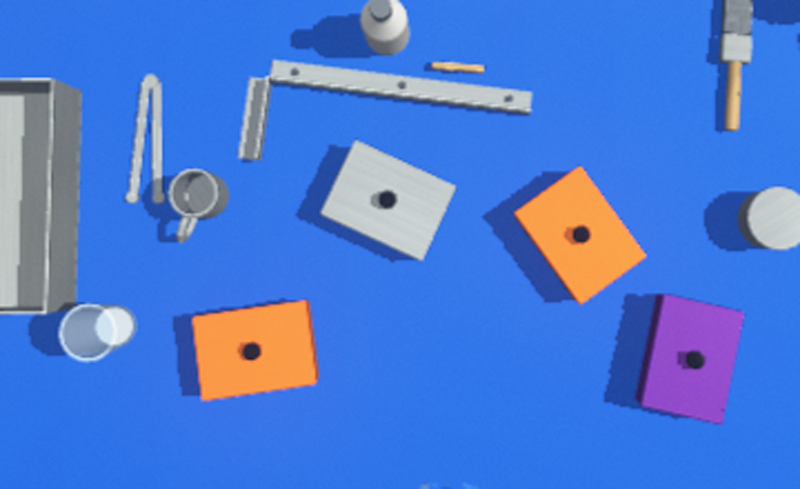

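View pics/scene0c.png

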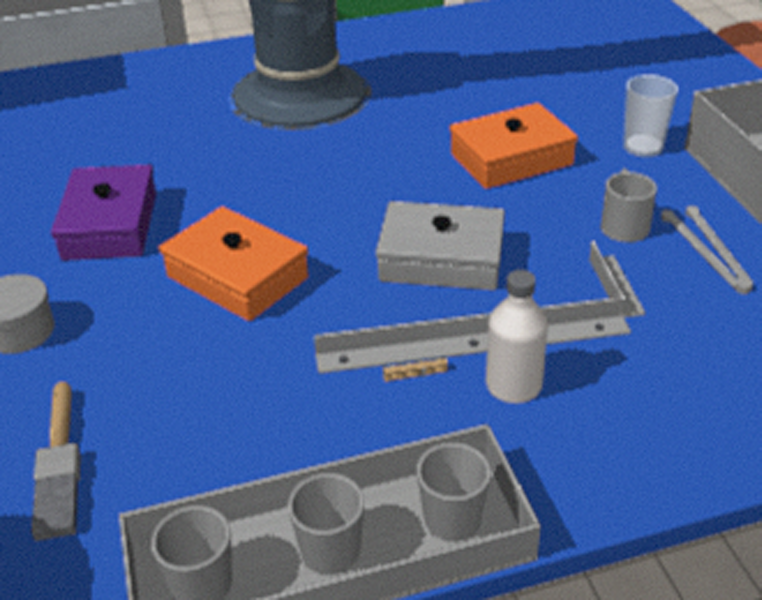

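View pics/top0.png

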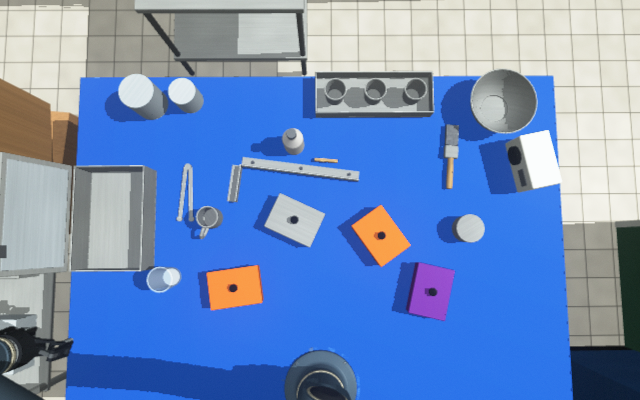

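```bash
cat > h.py <<'E'
import cv2,numpy as np
def cam(p):
    R=cv2.Rodrigues(np.array(p["rvec"],float))[0];t=np.array(p["tvec"],float).ravel();return np.array(p["K"]),R,t
def unproj(p,uv,z):
    K,R,t=cam(p);uv=np.atleast_2d(uv).astype(float)
    d=np.c_[uv,np.ones(len(uv))]@np.linalg.inv(K).T@R
    c=-R.T@t
    return c+d*((z-c[2])/d[:,2])[:,None]
def proj(p,X):
    return cv2.projectPoints(np.atleast_2d(X).astype(float),np.array(p["rvec"],float),np.array(p["tvec"],float),np.array(p["K"]),None)[0][:,0]
E
python3 - <<'E'
from station import ctrl, eyes, nets
from h import *
p=eyes.read_camera("top"); K,R,t=cam(p); print("cam",-R.T@t)
print("tcp px",proj(p,[206,643,256]))
im=p["color"]; 
r=nets.regions_of(p,"tin")
for x in r[:4]:
    m=x["mask"].astype(np.uint8); c=cv2.findContours(m,0,2)[0]; c=max(c,key=cv2.contourArea)
    print(x["bbox"],np.median(im[x["mask"]],0),cv2.minAreaRect(c), unproj(p,[cv2.minAreaRect(c)[0]],50))
for n,z in [("mug",68),("beaker",0),("soap_bottle",0),("round_tin",54),("tongs",0),("clothes_peg",0),("guide",0)]:
    for x in nets.regions_of(p,n)[:2]:
        ys,xs=np.nonzero(x["mask"]); print(n,x["conf"],unproj(p,[xs.mean(),ys.mean()],z).round())
hs=cv2.cvtColor(im,cv2.COLOR_RGB2HSV)
big=cv2.resize(im[145:260,220:380],None,fx=5,fy=5,interpolation=cv2.INTER_CUBIC)
cv2.imwrite("pics/topz.png",big[:,:,::-1])
np.save("p0.npy",p,allow_pickle=True)
E
```

```text
cam [ 426.92140588   -2.03797418 1288.95339679]
tcp px [[ 48.26008947 337.55282141]]
[352.1, 203.9, 56.7, 63.7] [250. 160.  74.] ((380.7838134765625, 235.29730224609375), (51.61395263671875, 39.0592041015625), 54.462318420410156) [[ 444.63945749 -183.61899412   50.        ]]
[205.2, 263.0, 56.5, 48.6] [250. 154.  72.] ((234.9200439453125, 286.94000244140625), (38.04233932495117, 54.16437911987305), 81.8698959350586) [[299.02703303 242.60588189  50.        ]]
[401.4, 264.7, 52.3, 53.8] [148.  77. 204.] ((430.0106506347656, 290.94964599609375), (41.20209503173828, 52.73868179321289), 11.888657569885254) [[ 282.0298859  -323.69579186   50.        ]]
[264.8, 193.4, 59.2, 47.6] [197. 204. 205.] ((294.5675048828125, 219.49819946289062), (49.77965545654297, 37.27433395385742), 25.016895294189453) [[493.10744798  69.63290118  50.        ]]
mug 0.7 [[574. 382.  68.]]
beaker 0.86 [[323. 468.   0.]]
soap_bottle 0.88 [[742.  76.   0.]]
round_tin 0.64 [[ 464. -440.   54.]]
tongs 0.78 [[582. 404.   0.]]
clothes_peg 0.53 [[681. -20.   0.]]
clothes_peg 0.45 [[495.  73.   0.]]
guide 0.79 [[643. 104.   0.]]
```

View pics/topz.png

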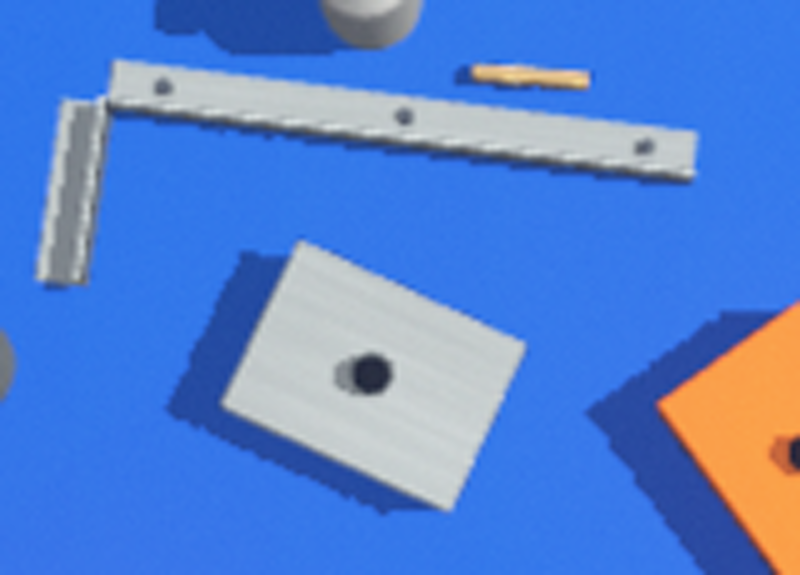

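```bash
cat >> h.py <<'E'
def tinfit(p,hint=None):
    # lid-top quad: segment gray (low saturation) bright region near hint mask
    from station import nets
    from scipy.optimize import least_squares
    im=p["color"];hs=cv2.cvtColor(im,cv2.COLOR_RGB2HSV)
    best=None
    for x in nets.regions_of(p,"tin"):
        m=x["mask"]
        if m.sum()<800: continue
        if np.median(hs[...,1][m])<60 : best=x;break
    if best is None: return None
    m=cv2.dilate(best["mask"].astype(np.uint8),np.ones((5,5)))>0
    g=((hs[...,1]<90)&m).astype(np.uint8)
    # fill holes (knob)
    c=max(cv2.findContours(g,0,cv2.CHAIN_APPROX_NONE)[0],key=cv2.contourArea)
    c=cv2.convexHull(c); 
    g2=np.zeros(g.shape,np.uint8);cv2.fillPoly(g2,[c],1)
    return best,g2
def silh(p,x,y,th,S=8):
    c,s=np.cos(th),np.sin(th)
    P=[]
    for z in (0,50):
        for a,b in((55,75),(55,-75),(-55,-75),(-55,75)): P.append([x+c*a-s*b,y+s*a+c*b,z])
    return cv2.convexHull(proj(p,P).astype(np.float32))[:,0]
def fitsil(p,g2,x0):
    from scipy.optimize import minimize
    g=cv2.GaussianBlur(g2.astype(np.float32),(0,0),0.8)
    def cost(v):
        h=silh(p,*v[:2],v[2]); m=np.zeros((g.shape),np.uint8)
        cv2.fillPoly(m,[np.round(h*256).astype(np.int32)],255,lineType=cv2.LINE_AA,shift=8)
        return np.abs(cv2.GaussianBlur(m.astype(np.float32)/255,(0,0),.8)-g).sum()
    b=None
    for d in (0,.08,-.08):
        r=minimize(cost,[x0[0],x0[1],x0[2]+d],method="Nelder-Mead",options=dict(initial_simplex=np.array([[x0[0],x0[1],x0[2]+d]]*4)+np.array([[0,0,0],[8,0,0],[0,8,0],[0,0,.08]])))
        if b is None or r.fun<b.fun:b=r
    return b
E
python3 - <<'E'
from station import ctrl, eyes, nets
from h import *
p=eyes.read_camera("top")
b,g=tinfit(p); r=fitsil(p,g,[493,70,-.43]); print(r.x,np.degrees(r.x[2]),r.fun,g.sum())
# guide profiles
im=p["color"].astype(int)
for c in (250,270,300,330,350): 
    print(c,[tuple(im[y,c]) for y in range(156+int((c-240)*.125)+4,156+int((c-240)*.125)+18)])
for rw in (170,180,190,198):
    print(rw,[tuple(im[rw,x]) for x in range(226,246)])
E
```

```text
[ 4.93586628e+02  7.10542272e+01 -4.65197810e-01] -26.65387116569584 63.12188720703125 1951
250 [(np.int64(182), np.int64(190), np.int64(192)), (np.int64(172), np.int64(179), np.int64(183)), (np.int64(173), np.int64(183), np.int64(185)), (np.int64(189), np.int64(198), np.int64(198)), (np.int64(188), np.int64(196), np.int64(198)), (np.int64(145), np.int64(152), np.int64(157)), (np.int64(85), np.int64(92), np.int64(103)), (np.int64(40), np.int64(72), np.int64(141)), (np.int64(43), np.int64(100), np.int64(208)), (np.int64(48), np.int64(116), np.int64(231)), (np.int64(49), np.int64(120), np.int64(235)), (np.int64(49), np.int64(119), np.int64(234)), (np.int64(52), np.int64(121), np.int64(235)), (np.int64(48), np.int64(119), np.int64(234))]
270 [(np.int64(195), np.int64(204), np.int64(204)), (np.int64(195), np.int64(202), np.int64(203)), (np.int64(191), np.int64(200), np.int64(200)), (np.int64(194), np.int64(202), np.int64(203)), (np.int64(186), np.int64(193), np.int64(196)), (np.int64(207), np.int64(215), np.int64(215)), (np.int64(121), np.int64(128), np.int64(134)), (np.int64(53), np.int
[... 5299 characters left out ...]
)), (np.int64(124), np.int64(132), np.int64(140)), (np.int64(124), np.int64(131), np.int64(139)), (np.int64(125), np.int64(131), np.int64(138)), (np.int64(143), np.int64(150), np.int64(155)), (np.int64(161), np.int64(168), np.int64(173)), (np.int64(134), np.int64(142), np.int64(147)), (np.int64(102), np.int64(123), np.int64(164)), (np.int64(63), np.int64(121), np.int64(220)), (np.int64(50), np.int64(120), np.int64(234)), (np.int64(49), np.int64(118), np.int64(233)), (np.int64(49), np.int64(118), np.int64(234)), (np.int64(49), np.int64(119), np.int64(234)), (np.int64(49), np.int64(117), np.int64(233)), (np.int64(50), np.int64(119), np.int64(234)), (np.int64(51), np.int64(120), np.int64(234))]
```

```bash
cat >> h.py <<'E'
E
python3 - <<'E'
from station import ctrl, eyes, nets
from h import *
p=np.load("p0.npy",allow_pickle=True).item()
L=unproj(p,[(250,167.7),(270,170),(300,173.85),(330,177.7),(350,180)],0)
S=unproj(p,[(241.5,170),(240.1,180),(238.75,190),(237.35,198)],0)
a=np.polyfit(L[:,1],L[:,0],1); b=np.polyfit(S[:,0],S[:,1],1)
print(np.degrees(-np.arctan(a[0])),np.degrees(np.arctan(b[0])))
th=-np.arctan(a[0]) 
cs=np.linalg.solve([[1,-a[0]],[-b[0],1]],[a[1],b[1]]); print("corner",cs,th)
g=np.r_[cs,th]; np.save("g.npy",g)
R=np.array([[np.cos(th),-np.sin(th)],[np.sin(th),np.cos(th)]])
print("home",cs+R@[-55,-75]," tin in g",R.T@(np.array([493.6,71.05])-cs))
print(R)
# check in images
for n in("top","scene"):
    q=eyes.read_camera(n);im=cv2.resize(q["color"][:,:,::-1].copy(),None,fx=3,fy=3)
    W=lambda x,y,z:np.r_[cs+R@[x,y],z]
    for A,B in [((0,0,0),(0,-360,0)),((0,0,0),(-110,0,0)),((0,0,30),(0,-360,30)),((0,0,30),(-110,0,30))]:
        u=proj(q,[W(*A),W(*B)])*3+1; cv2.line(im,*[tuple(int(v) for v in x) for x in u],(0,0,255),1)
    h=silh(q,493.6,71.05,-.4652)*3+1; cv2.polylines(im,[h.astype(int)],True,(0,255,0),1)
    im=im[430:830,600:1200] if n=="top" else im[500:850,800:1400]
    cv2.imwrite(f"pics/chk_{n}.png",im)
E
```

```text
-7.540332302391045 -7.67539760838926
corner [660.68950238 234.59586976] -0.13160362537120843
home [596.32329681 167.46173849]  tin in g [-144.18348054 -184.05780956]
[[ 0.99135273  0.13122407]
 [-0.13122407  0.99135273]]
```

View pics/chk_top.png

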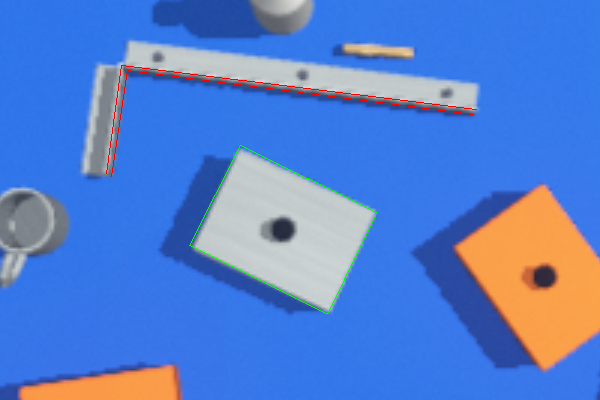

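View pics/chk_scene.png

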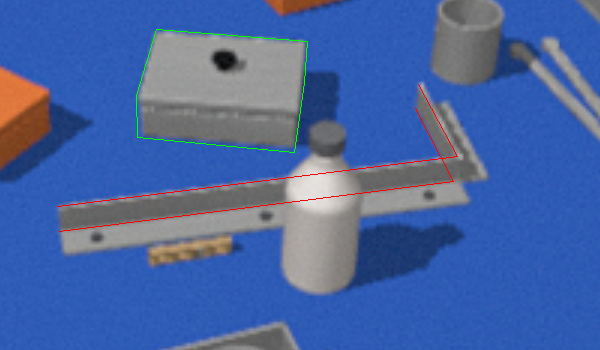

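```bash
python3 -m creep '[[0.9,-1,0,0.4,0.4],[0.9,-1,0,0.4,0.4],[0.9,-1,0,0.4,0.4],[0.9,-1,0,0.4,0.4],[0.9,-1,0,0.4,0.4]]'; python3 -m creep '[[0.6,-1,0,0.4,0.4],[0.6,-1,0,0.4,0.4],[0.6,-1,0,0.4,0.4],[0.6,-1,0,0.4,0.4],[0.6,-1,0,0.4,0.4]]'; python3 -c "
from station import ctrl;print(ctrl.get_state())"
```

```text
clock: 1.75
eef_pos: [348.6, 486.0, 256.5]
tcp_rot: [[-0.953, -0.303, 0.004], [-0.303, 0.953, -0.003], [-0.002, -0.004, -1.0]]
wrist_force: [0.4, 0.3, -0.0]
gripper_width: 59.8
clock: 2.25
eef_pos: [435.0, 337.1, 256.4]
tcp_rot: [[-0.59, -0.807, 0.002], [-0.807, 0.59, -0.003], [0.001, -0.003, -1.0]]
wrist_force: [-0.4, 0.5, -0.4]
gripper_width: 60.0
{'clock': 2.25, 'qpos': array([-34.02163838,  15.68711799, -10.03291347, 104.53341049,
         3.31041977,  60.08432006,  98.50572078]), 'joint_velocities': array([ 0.57810082,  0.83774425, -8.17916183, -1.3445384 , -0.62742076,
       -0.26035934, 21.08660457]), 'effort': array([  0.60965594, -39.39355373,  -0.41381442, -22.40606189,
         0.09834088,   0.0633608 ,   0.20450619]), 'eef_pos': array([435.03213327, 337.06412083, 256.43768855]), 'tcp_rot': array([[-0.58993268, -0.80745086,  0.0015951 ],
       [-0.80745165,  0.58992821, -0.00255651],
       [ 0.00112327, -0.00279613, -0.99999546]]), 'wrist_force': array([-0.44727218,  0.51244393, -0.42758013]), 'ft_torque': array([ 0.07332033, -0.0171992 ,  0.04086294]), 'gripper_width': 60.00770946387699}
```

```bash
for i in 1 2 3; do python3 -m creep '[[0.02,-0.62,-0.1,-0.475,0.4],[0.02,-0.62,-0.1,-0.475,0.4],[0.02,-0.62,-0.1,-0.475,0.4],[0.02,-0.62,-0.1,-0.475,0.4],[0.02,-0.62,-0.1,-0.475,0.4]]' | tail -1; done;  python3 -m creep '[[0.02,-0.62,-0.1,-0.475,0.4],[0.02,-0.62,-0.1,-0.475,0.4],[0.02,-0.62,-0.1,-0.475,0.4],[0.02,-0.62,-0.1,-0.475,0.4],[0.02,-0.62,-0.1,-0.475,0.4]]'; python3 -c "
from station import ctrl;print(ctrl.get_state()['qpos'])"
```

```text
gripper_width: 59.6
gripper_width: 59.9
gripper_width: 59.9
clock: 4.25
eef_pos: [443.5, -29.8, 196.5]
tcp_rot: [[0.457, 0.889, 0.001], [0.889, -0.457, 0.0], [0.0, 0.0, -1.0]]
wrist_force: [-0.4, 0.7, 0.9]
gripper_width: 59.9
[-23.05758375   9.40785946  24.11152755 122.79205333  -5.10876675
  48.69022171 -23.08034959]
```

```bash
python3 -m creep '[[0,0,-0.3,0,0.4],[0,0,-0.6,0,0.4],[0,0,-0.8,0,0.4],[0,0,-0.8,0,0.4]]'|tail -1;python3 -m creep '[[0,0,-0.15,0,0.4],[0,0,-0.27,0,0.4],[0,0,-0.27,0,0.4]]'; python3 - <<'E'
from station import ctrl, eyes
import cv2
for n in("top","scene"):
    q=eyes.read_camera(n);im=cv2.resize(q["color"][:,:,::-1],None,fx=3,fy=3)
    cv2.imwrite(f"pics/a_{n}.png",im[430:930,600:1300] if n=="top" else im[350:850,600:1300])
E
```

```text
gripper_width: 59.7
clock: 4.95
eef_pos: [443.4, -29.3, 35.9]
tcp_rot: [[0.451, 0.893, -0.001], [0.893, -0.451, 0.0], [-0.0, -0.001, -1.0]]
wrist_force: [-1.2, 0.7, 0.4]
gripper_width: 59.8
```

View pics/a_top.png

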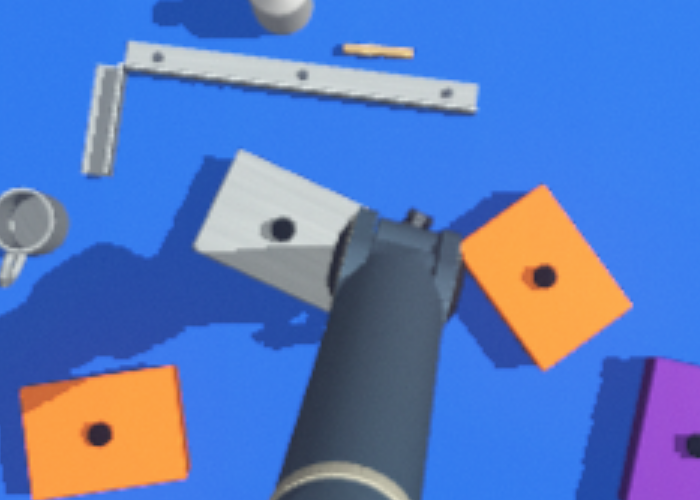

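View pics/a_scene.png

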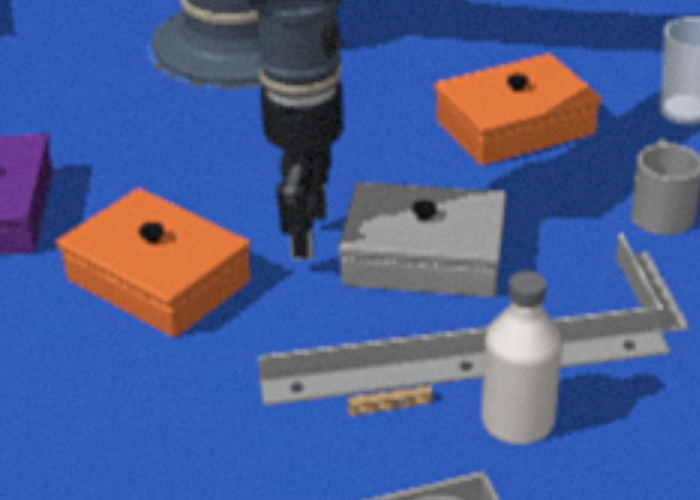

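```bash
python3 -m creep '[[0.02,0.04,0,0,0.4],[0.04,0.08,0,0,0.4],[0.06,0.11,0,0,0.4],[0.07,0.14,0,0,0.4],[0.08,0.16,0,0,0.4]]'; python3 -m creep '[[0.01,0.025,0,0.01,0.4],[0.02,0.05,0,0.02,0.4],[0.035,0.08,0,0.03,0.4],[0.05,0.11,0,0.045,0.4],[0.065,0.14,0,0.06,0.4]]'; python3 - <<'E'
from station import ctrl, eyes
from h import *
q=eyes.read_camera("top");cv2.imwrite("pics/b.png",cv2.resize(q["color"][140:300,200:440,::-1],None,fx=3,fy=3))
b,g=tinfit(q); r=fitsil(q,g,[498,80,-.44]);print(r.x,np.degrees(r.x[2]),r.fun,g.sum())
E
```

```text
clock: 5.55
eef_pos: [455.3, -5.0, 36.0]
tcp_rot: [[0.45, 0.893, -0.001], [0.893, -0.45, -0.0], [-0.001, -0.0, -1.0]]
wrist_force: [-2.4, -3.8, 3.3]
gripper_width: 59.7
clock: 6.05
eef_pos: [465.4, 15.9, 35.7]
tcp_rot: [[0.364, 0.932, 0.0], [0.932, -0.364, -0.0], [-0.0, 0.0, -1.0]]
wrist_force: [0.5, -2.9, -0.7]
gripper_width: 59.9Traceback (most recent call last):
  File "<stdin>", line 4, in <module>
TypeError: cannot unpack non-iterable NoneType object
```

View pics/b.png

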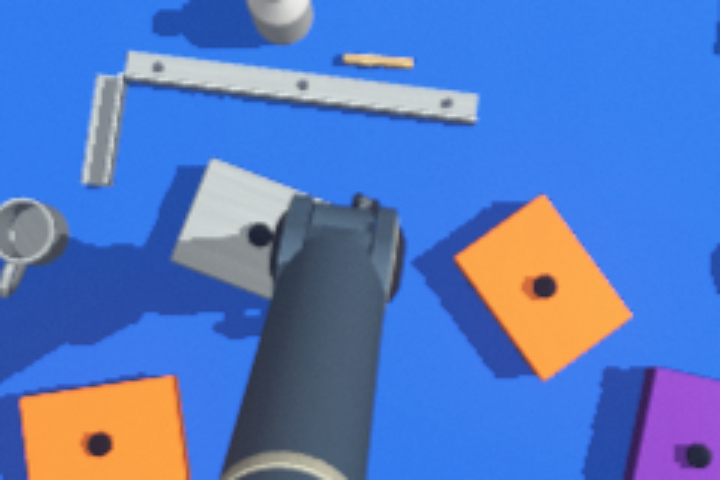

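```bash
python3 -m creep '[[0.02,0.04,0,0.016,0.4],[0.04,0.08,0,0.032,0.4],[0.06,0.12,0,0.048,0.4],[0.08,0.16,0,0.064,0.4],[0.093,0.2,0,0.08,0.4]]'; python3 -m creep '[[0.02,0.04,0,0.016,0.4],[0.04,0.08,0,0.032,0.4],[0.06,0.12,0,0.048,0.4],[0.08,0.16,0,0.064,0.4],[0.093,0.2,0,0.08,0.4]]';python3 -m creep '[[0,-0.1,0,0,0.4],[-0.02,-0.2,0.1,0,0.4],[-0.02,-0.25,0.4,0,0.4],[-0.02,-0.25,0.7,0,0.4],[-0.02,-0.25,0.7,0,0.4]]'; python3 - <<'E'
from station import ctrl, eyes
from h import *
q=eyes.read_camera("top");cv2.imwrite("pics/c.png",cv2.resize(q["color"][140:300,200:440,::-1],None,fx=3,fy=3))
q=eyes.read_camera("scene");cv2.imwrite("pics/c2.png",cv2.resize(q["color"][90:300,150:450,::-1],None,fx=2.5,fy=2.5))
E
```

```text
clock: 6.65
eef_pos: [479.5, 46.4, 35.8]
tcp_rot: [[0.243, 0.97, 0.0], [0.97, -0.243, 0.0], [0.0, 0.0, -1.0]]
wrist_force: [0.2, -3.6, -1.3]
gripper_width: 59.6
clock: 7.15
eef_pos: [493.5, 76.3, 35.8]
tcp_rot: [[0.12, 0.993, 0.0], [0.993, -0.12, 0.0], [0.0, 0.0, -1.0]]
wrist_force: [0.6, -3.1, -0.2]
gripper_width: 59.9
clock: 7.65
eef_pos: [494.3, 39.8, 146.4]
tcp_rot: [[0.12, 0.993, 0.012], [0.993, -0.12, 0.004], [0.005, 0.012, -1.0]]
wrist_force: [-0.4, 0.6, 0.1]
gripper_width: 59.4
```

View pics/c.png

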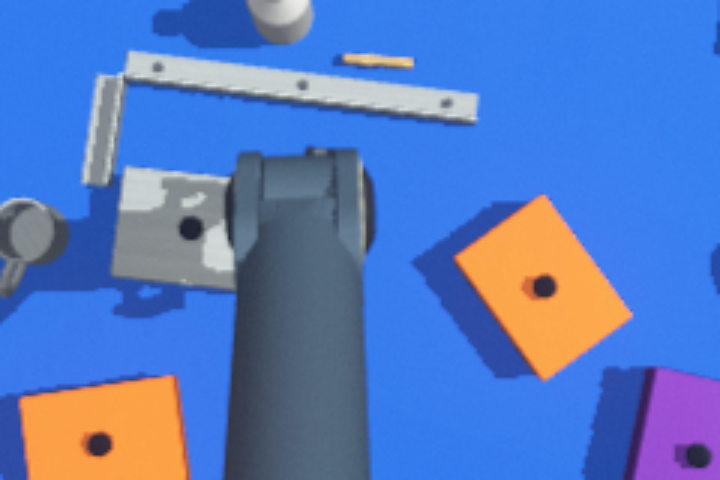

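View pics/c2.png

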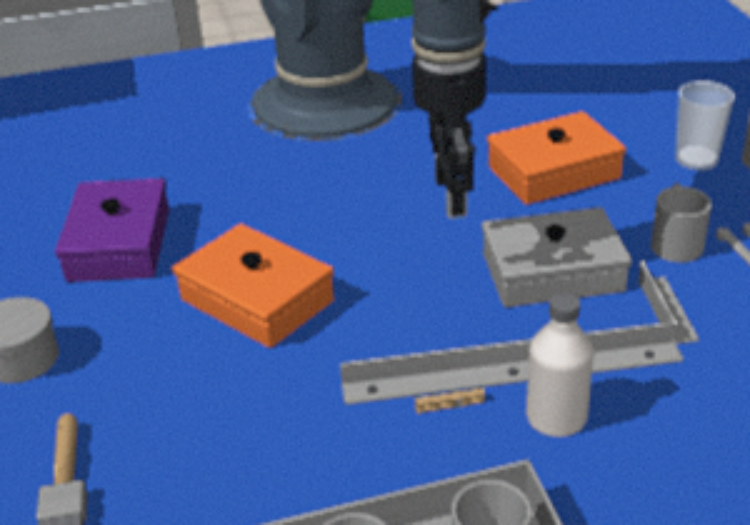

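```bash
python3 -m creep '[[-0.47,0.45,0,0.46,1],[-0.47,0.45,0,0.46,1],[-0.47,0.45,0,0.46,1],[-0.47,0.45,0,0.46,1],[-0.47,0.45,0,0.46,1]]'|tail -1; python3 -m creep '[[0,0.453,0,0.46,1],[0,0.453,0,0.46,1],[0,0.453,0,0.46,1],[0,0.453,0,0.46,1],[0,0.453,0,0.46,1]]'; python3 -m creep '[[0,0,0,0.073,1],[0,0,0,0.073,1]]';python3 - <<'E'
from station import ctrl, eyes
from h import *
q=eyes.read_camera("top");cv2.imwrite("pics/d.png",cv2.resize(q["color"][140:300,200:440,::-1],None,fx=3,fy=3))
E
```

```text
gripper_width: 85.6
clock: 8.75
eef_pos: [418.2, 174.5, 139.4]
tcp_rot: [[-0.971, 0.238, -0.003], [0.238, 0.971, -0.0], [0.003, -0.001, -1.0]]
wrist_force: [-0.3, 0.1, -0.6]
gripper_width: 85.3
clock: 8.95
eef_pos: [418.4, 174.1, 139.5]
tcp_rot: [[-0.991, 0.131, -0.003], [0.131, 0.991, -0.0], [0.003, -0.001, -1.0]]
wrist_force: [-0.8, -0.7, -0.3]
gripper_width: 85.4
```

View pics/d.png

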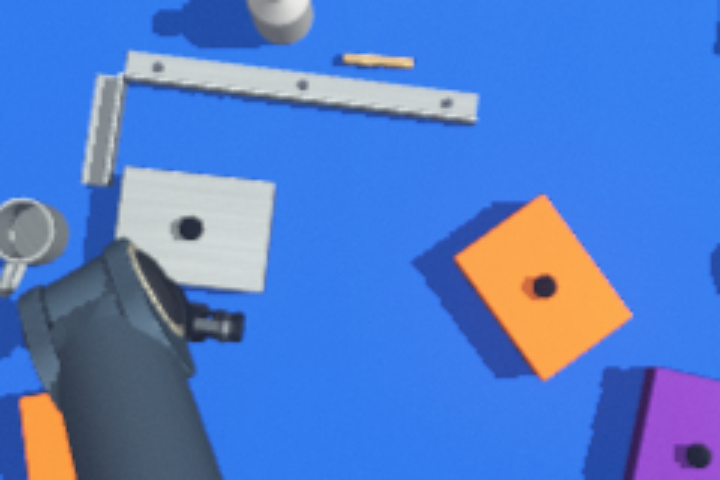

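```bash
cat >> h.py <<'E'
def ing(xy):
    g=np.load("g.npy");c,s=np.cos(g[2]),np.sin(g[2]);R=np.array([[c,-s],[s,c]]);return (np.atleast_2d(xy)[:,:2]-g[:2])@R
E
python3 - <<'E'
from h import *
p=np.load("p0.npy",allow_pickle=True).item()
u=np.array([(127,168),(274,184),(263,292)])/3+[200-.33,140-.33]
print(ing(unproj(p,u,50)), ing([[418.4,174.1]]))
E
```

```text
[[ -93.78937907  -22.40684939]
 [ -91.54882155 -168.00961279]
 [-198.02592087 -171.14624528]] [[-232.25584647  -91.76696029]]
```

```bash
python3 -m creep '[[0,0,-0.3,0,1],[0,0,-0.55,0,1],[0,0,-0.75,0,1],[0,0,-0.75,0,1]]'; python3 -m creep '[[0.04,-0.005,0,0,1],[0.08,-0.01,0,0,1],[0.12,-0.016,0,0,1],[0.15,-0.02,0,0,1],[0.18,-0.024,0,0,1]]';  python3 -m creep '[[0.04,-0.005,0,0,1],[0.08,-0.01,0,0,1],[0.12,-0.016,0,0,1],[0.16,-0.021,0,0,1],[0.2,-0.026,0,0,1]]'; python3 - <<'E'
from station import ctrl, eyes
from h import *
q=eyes.read_camera("top");cv2.imwrite("pics/e.png",cv2.resize(q["color"][140:300,200:440,::-1],None,fx=3,fy=3))
print(ing([ctrl.get_state()["eef_pos"]]))
E
```

```text
clock: 9.4
eef_pos: [416.5, 172.7, 24.9]
tcp_rot: [[-0.991, 0.134, -0.008], [0.134, 0.991, -0.004], [0.008, -0.005, -1.0]]
wrist_force: [-0.4, 0.1, 0.3]
gripper_width: 85.3
clock: 9.9
eef_pos: [445.4, 170.3, 29.1]
tcp_rot: [[-0.991, 0.133, -0.002], [0.133, 0.991, 0.0], [0.002, -0.0, -1.0]]
wrist_force: [-6.3, 1.1, 3.4]
gripper_width: 85.4
clock: 10.4
eef_pos: [475.0, 166.1, 29.0]
tcp_rot: [[-0.991, 0.133, -0.003], [0.133, 0.991, -0.0], [0.003, -0.001, -1.0]]
wrist_force: [-6.6, 0.3, 4.1]
gripper_width: 85.5
[[-173.29952693  -92.14681187]]
```

View pics/e.png

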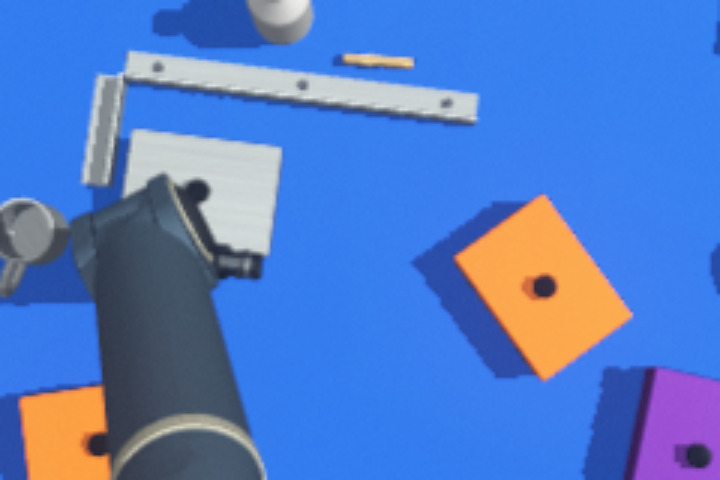

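```bash
python3 -m creep '[[0.04,-0.005,0,0,1],[0.08,-0.01,0,0,1],[0.12,-0.016,0,0,1],[0.15,-0.02,0,0,1],[0.18,-0.024,0,0,1]]';  python3 -m creep '[[0.02,-0.003,0,0,1],[0.04,-0.005,0,0,1],[0.06,-0.008,0,0,1],[0.08,-0.01,0,0,1],[0.1,-0.013,0,0,1]]'; python3 - <<'E'
from station import ctrl, eyes
from h import *
q=eyes.read_camera("top");cv2.imwrite("pics/f.png",cv2.resize(q["color"][140:300,200:440,::-1],None,fx=3,fy=3))
print(ing([ctrl.get_state()["eef_pos"]]))
E
```

```text
clock: 10.95
eef_pos: [502.4, 162.5, 28.7]
tcp_rot: [[-0.991, 0.133, -0.003], [0.133, 0.991, -0.0], [0.003, -0.001, -1.0]]
wrist_force: [-6.3, 0.6, 5.1]
gripper_width: 85.5
clock: 11.45
eef_pos: [517.4, 160.7, 28.7]
tcp_rot: [[-0.991, 0.133, -0.002], [0.133, 0.991, -0.0], [0.002, -0.0, -1.0]]
wrist_force: [-5.9, 1.3, 3.2]
gripper_width: 85.8
[[-131.38520954  -92.07441039]]
```

View pics/f.png

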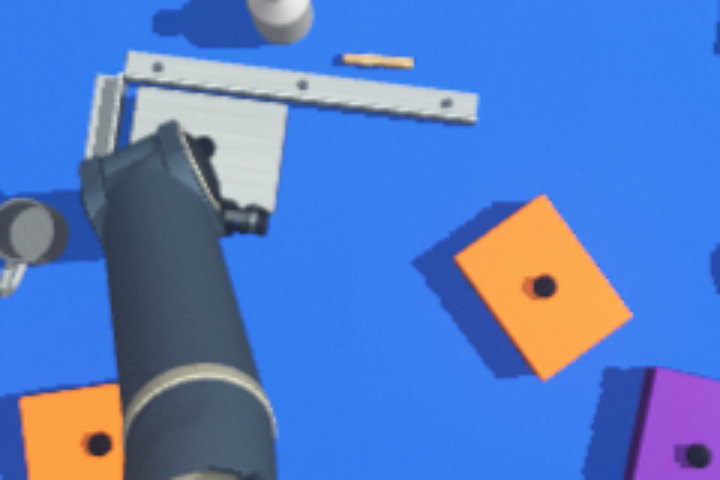

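Nearly at the wall; tin yaw is aligned. About 9 mm to go; press gently while watching force.

```bash
python3 -m creep '[[0.012,-0.002,0,0,1],[0.024,-0.003,0,0,1],[0.036,-0.005,0,0,1],[0.043,-0.006,0,0,1],[0.05,-0.007,0,0,1]]';  python3 -m creep '[[0.005,0,0,0,1],[0.01,-0.001,0,0,1],[0.013,-0.002,0,0,1]]'
```

```text
clock: 12.0
eef_pos: [525.0, 159.6, 28.6]
tcp_rot: [[-0.991, 0.133, -0.002], [0.133, 0.991, -0.0], [0.002, -0.0, -1.0]]
wrist_force: [-5.3, 1.2, 3.9]
gripper_width: 85.6
clock: 12.3
eef_pos: [526.7, 159.4, 28.6]
tcp_rot: [[-0.991, 0.133, -0.003], [0.133, 0.991, -0.0], [0.002, -0.0, -1.0]]
wrist_force: [-6.3, 0.7, 5.3]
gripper_width: 85.6
```

```bash
for i in 1 2 3; do python3 -m creep '[[0.006,-0.001,0,0,1],[0.012,-0.0016,0,0,1]]' | sed -n '2p;6,8p;/wrist/p' | sort -u; done
```

```text
eef_pos: [526.7, 159.4, 28.4]
wrist_force: [-12.1, 0.9, 8.1]
eef_pos: [526.7, 159.3, 28.2]
wrist_force: [-15.7, 2.4, 11.5]
eef_pos: [526.7, 159.2, 28.0]
wrist_force: [-18.9, 2.6, 12.5]
```

```bash
python3 -m creep '[[-0.1,0.013,0,0,1],[-0.2,0.026,0,0,1],[-0.2,0.026,0.3,0,1],[-0.2,0.026,0.6,0,1],[-0.2,0.026,0.75,0,1]]'|grep -E "eef|wrist"; python3 -m creep '[[0,-0.3,0,-0.4,0],[0,-0.45,0,-0.4,0],[0,-0.45,0,-0.4,0],[0,-0.45,0,-0.4,0],[0,-0.45,0,-0.4,0]]'|grep eef;  python3 -m creep '[[0,-0.39,0,-0.4,0],[0.55,-0.39,0,-0.4,0],[0.55,-0.39,0,-0.4,0],[0.55,-0.39,0,-0.4,0],[0.55,-0.39,0,-0.4,0]]'|grep eef; python3 -m creep '[[0,0,0,-0.1,0],[0,0,0,-0.2,0],[0,0,0,-0.2,0]]'; python3 - <<'E'
from station import ctrl, eyes
from h import *
q=eyes.read_camera("top");cv2.imwrite("pics/g.png",cv2.resize(q["color"][140:300,200:440,::-1],None,fx=3,fy=3))
print(ing([ctrl.get_state()["eef_pos"]]),ctrl.get_state()["qpos"])
b,g=tinfit(q); r=fitsil(q,g,[590,150,-.13]);print(ing(r.x[:2]),np.degrees(r.x[2]),r.fun,g.sum())
E
```

```text
eef_pos: [506.4, 162.8, 145.1]
wrist_force: [0.7, 0.6, 0.3]
eef_pos: [504.7, 94.3, 141.6]
eef_pos: [587.0, 36.1, 140.8]
clock: 14.7
eef_pos: [585.5, 36.7, 140.9]
tcp_rot: [[0.13, 0.992, 0.0], [0.992, -0.13, -0.0], [-0.0, 0.0, -1.0]]
wrist_force: [-0.4, 0.1, -0.0]
gripper_width: 42.9
[[ -48.5523374  -206.05196749]] [-22.02695536  26.50173174  18.91447835 107.57308393 -11.26497484
  47.72276559  -4.71555495]
[[-52.83678848 -83.68258584]] -10.168496856162012 709.4894409179688 1439
```

View pics/g.png

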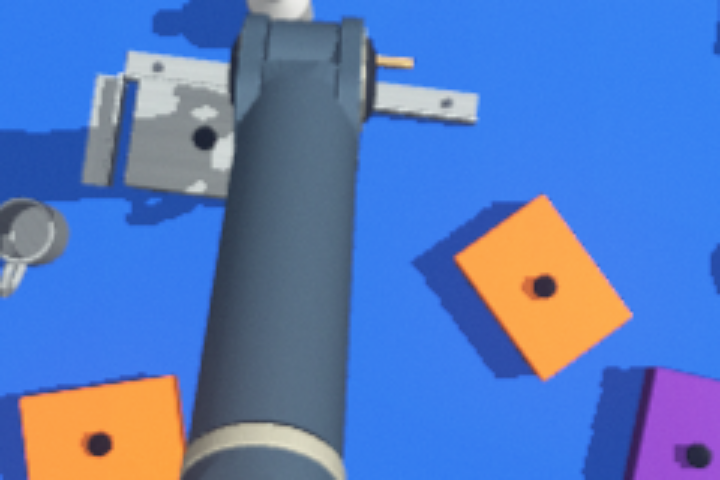

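```bash
python3 -m creep '[[0,0,-0.3,0,0],[0,0,-0.55,0,0],[0,0,-0.72,0,0],[0,0,-0.72,0,0]]'|grep -E "eef|wrist"; python3 -m creep '[[0.006,0.045,0,0,0],[0.012,0.09,0,0,0],[0.016,0.12,0,0,0],[0.02,0.15,0,0,0],[0.023,0.17,0,0,0]]'|grep -E "eef|wrist"; python3 -m creep '[[0.003,0.02,0,0,0],[0.006,0.04,0,0,0],[0.008,0.06,0,0,0],[0.01,0.075,0,0,0],[0.012,0.09,0,0,0]]'|grep -E "eef|wrist"; python3 - <<'E'
from station import ctrl, eyes
from h import *
q=eyes.read_camera("top");cv2.imwrite("pics/i.png",cv2.resize(q["color"][140:300,200:440,::-1],None,fx=3,fy=3))
print(ing([ctrl.get_state()["eef_pos"]]))
E
```

```text
eef_pos: [583.0, 36.4, 29.6]
wrist_force: [-0.0, 0.3, -0.2]
eef_pos: [589.8, 62.5, 33.7]
wrist_force: [-0.1, -4.6, 2.4]
eef_pos: [591.3, 73.8, 33.1]
wrist_force: [0.4, -4.9, 1.9]
[[ -47.78936833 -167.68866066]]
```

View pics/i.png

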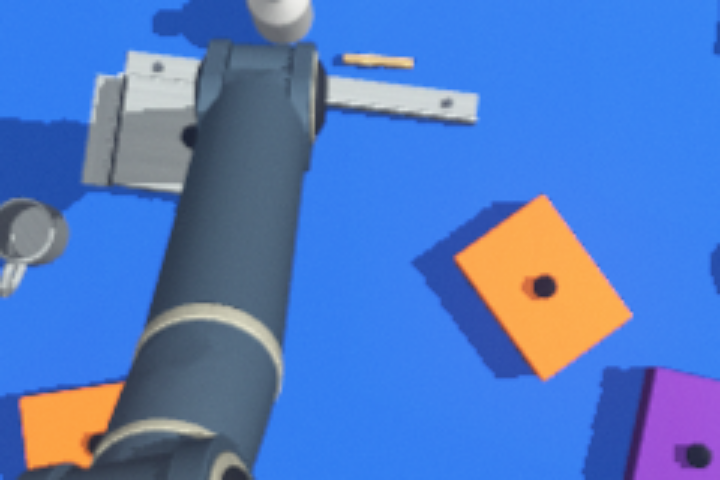

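```bash
python3 -m creep '[[0.001,0.008,0,0,0],[0.002,0.016,0,0,0],[0.003,0.024,0,0,0],[0.004,0.03,0,0,0]]'|grep -E "eef|wrist"; for i in 1 2 3 4; do python3 -m creep '[[0.001,0.006,0,0,0],[0.0015,0.012,0,0,0]]'|grep -E "eef|wrist"; done
```

```text
eef_pos: [591.8, 79.3, 32.9]
wrist_force: [-0.3, -4.7, 2.3]
eef_pos: [592.0, 81.2, 32.9]
wrist_force: [-0.4, -4.7, 2.6]
eef_pos: [592.1, 82.0, 32.9]
wrist_force: [-1.0, -9.5, 3.9]
eef_pos: [592.1, 82.1, 32.9]
wrist_force: [-2.3, -10.9, 3.8]
eef_pos: [592.0, 82.1, 32.9]
wrist_force: [-2.4, -14.9, 4.6]
```

```bash
python3 -m creep '[[-0.013,-0.1,0,0,0],[-0.03,-0.22,0,0,0],[-0.04,-0.3,0.25,0,0],[-0.04,-0.3,0.55,0,0],[-0.04,-0.3,0.75,0,0]]'|grep -E "eef|wrist"; python3 -m creep '[[0,-0.33,0.2,0,0],[0,-0.66,0.3,0,0],[0,-1,0.3,0,0],[0,-1,0.3,0,0]]'|grep -E "eef|wrist";python3 - <<'E'
from station import ctrl, eyes
from h import *
q=eyes.read_camera("top");cv2.imwrite("pics/j.png",cv2.resize(q["color"][140:260,200:400,::-1],None,fx=4,fy=4,interpolation=cv2.INTER_CUBIC))
b,g=tinfit(q); r=fitsil(q,g,[596,167,-.13]);print(ing(r.x[:2]),np.degrees(r.x[2]),r.fun,g.sum())
q=eyes.read_camera("scene");cv2.imwrite("pics/j2.png",cv2.resize(q["color"][90:300,150:450,::-1],None,fx=2.5,fy=2.5))
print(r.x)
E
```

```text
eef_pos: [587.3, 41.7, 147.8]
wrist_force: [0.5, -0.2, 0.7]
eef_pos: [585.9, -115.5, 191.9]
wrist_force: [-0.8, -0.4, -0.5]Traceback (most recent call last):
  File "<stdin>", line 4, in <module>
TypeError: cannot unpack non-iterable NoneType object
```

View pics/j.png

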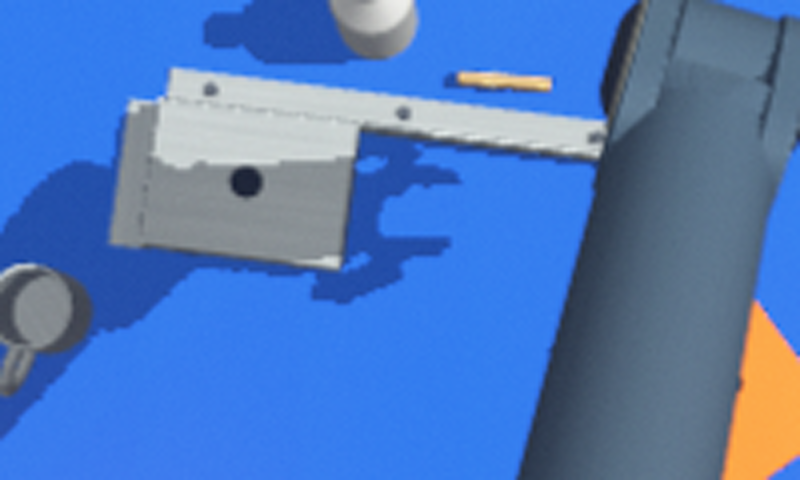

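```bash
python3 - <<'E'
from station import eyes
from h import *
p=np.load("p0.npy",allow_pickle=True).item()
u=(np.array([(359,124),(342,270),(145,246),(246,182)])+.5)/4-.5+[200,140]
print(ing(unproj(p,u[:3],50)),ing(unproj(p,u[3:],62)))
gg=np.load("g.npy");c,s=np.cos(gg[2]),np.sin(gg[2]);h=gg[:2]+np.array([[c,-s],[s,c]])@[-55,-75]
for n in("top","scene"):
    q=eyes.read_camera(n);im=cv2.resize(q["color"][:,:,::-1].copy(),None,fx=4,fy=4,interpolation=cv2.INTER_CUBIC)
    cv2.polylines(im,[(silh(q,*h,gg[2])*4+1.5).astype(int)],True,(0,255,0),1)
    cv2.imwrite(f"pics/k_{n}.png",im[580:980,850:1400] if n=="top" else im[600:1050,1250:1850])
E
```

```text
[[  -2.10896437 -151.39355546]
 [-111.6943412  -153.17256767]
 [-112.06180076   -6.7832523 ]] [[-57.0506107  -75.93219732]]
```

View pics/k_top.png

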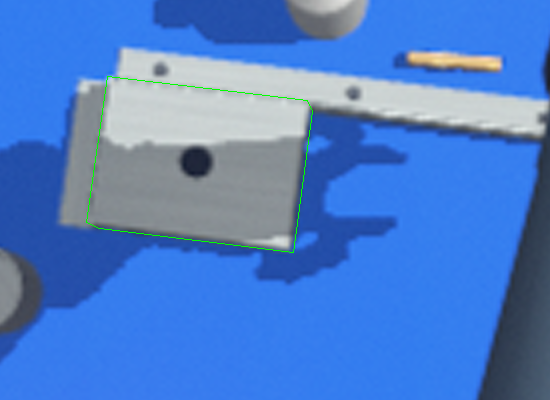

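View pics/k_scene.png

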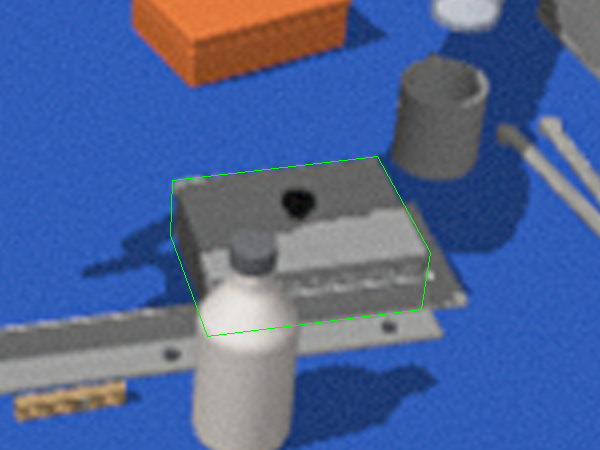

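```bash
python3 -c "
from station import ctrl
s=ctrl.get_state();print(s['clock'],s['wrist_force']);print(ctrl.job_done())"
```

```text
18.55 [0.30197603 0.16692148 0.43145072]
the job is handed in; nothing more can be done
None
```

I pushed the tin into the inner corner of the guide and handed the job in at 18.6 s. I don't have a verdict, because handing in reports none.

**How it went:** I pushed the tin's right end with two fingers, turning it square to the guide. Next I pushed its near long side against the long arm until the wrist force rose to about 19 N. Then I pushed the end along the wall to the short arm, until it stopped moving at about 15 N, and drew back clear.

**Last checks:**
- **Position:** The knob in the top picture puts the tin's centre at about (-57, -76) mm in the guide's frame; home is (-55, -75).
- **Alignment:** The home outline drawn over both cameras matches the tin to about 1–2 mm. The visible lid corners put it under 1° off parallel to the guide.
- **Contact:** The wrist force is about zero and the gripper is well clear of everything.
- **Other things on the table:** The mug, peg and bottle look unmoved in the pictures. I did not measure any bystander's position at the end.

**Checks that failed:** My automatic silhouette fit gave no usable result in the later views. The arm's shadow fell across the lid, so I read the final corners off the pictures by hand. The lid's far left corner is the least certain of these, about 5 mm off its expected place, because its grey merges with the short arm.

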